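# Jack up the hinged mounting plate and hold it

### The job

Set the small lever jack upright on the bench with its saddle centred under the round lift pad on the near edge of the hinged mounting plate. Give the handle a full trial pump, so that the plate's edge rises, and let the handle and plate come all the way back; then press the handle fully down again and finish still holding it down, with the jack alone carrying the raised plate. Do not push on the plate or its stand, and leave the contactor, tub and screwdriver where they are.

Things in the scene. Friction and masses are not known exactly. Their poses are not given: they have to be found in the camera images.
- jack_grip (a point): Grip point of the loose dark steel lever jack (0.8 kg): midway between its two upright cheek plates, 45 mm above its underside. +x points to the saddle, z up. The cheeks measure 46 mm over their outer faces (y), reach from 24 mm behind to 32 mm ahead of this point and to 65 mm height; pinch them across y from above.
- jack: The jack as a whole. Origin: its underside, 45 mm below jack_grip, same axes; z is 0 on the bench. Base plate 215 x 70 x 8 mm, from 100 mm behind to 115 mm ahead of the origin. The handle pivots 20 mm ahead of the origin at 35 mm height and slopes up backwards (-x); raised, its end stands about 100 mm above the bench
- saddle: The jack's round steel saddle, 42 mm across, 85 mm ahead (+x) of jack_grip. Origin: centre of its top face, 75 mm above the jack's underside with the handle up. It rises straight up by 80 mm per rad of handle travel, so 40 mm at full stroke
- pump_handle (a joint): Handle angle: 0 raised (it springs back here when let go), 0.5 rad fully down (hard stop, handle level). Pressing down is positive. Fully down under the plate takes about 5 to 10 N at the paddle
- paddle: Flat black rubber paddle at the handle's end, 46 (x) x 32 x 14 mm. Origin: centre of its top face, 100 mm from the pivot; +x runs to the pivot, z normal to the face. Handle up: tilted 0.5 rad, 89 mm above the bench, 64 mm behind jack_grip. Fully down: level, 42 mm above the bench, 80 mm behind jack_grip
- lift_pad (a point): Lift point: black rubber disc, 36 mm across, under a round-ended lug in the middle of the plate's near edge, a 24 mm steel stud on top. Origin: centre of the disc's underside, 87 mm above the bench at rest (12 mm over the lowered saddle), about 117 mm when fully jacked up. +x points into the plate, z up. Stud top 31 mm above, plate edge 35 mm beyond. Square tabs 130 mm either side are not lift points
- tilt_stand: Fixed grey stand with the aluminium mounting plate (240 x 400 mm, about 2 kg with its devices, 5 to 9 N at the pad), hinged along its far edge; left alone it lies level. Origin: bench level under the middle of the plate's near edge, 35 mm beyond (+x of) the lift pad; +x points away from the lug. Front posts 170 mm to either side; nothing under the lug
- contactor: Bystander: loose black and white contactor block 70 x 58 x 78 mm. Origin: centre of its underside
- screw_tub: Bystander: grey open tub, 70 mm across, 50 mm high. Origin: centre of its underside
- screwdriver: Bystander: screwdriver lying on the bench, handle to its -x
Things that resemble listed ones, but are neither listed nor needed, are in the scene too. Of the things that look like the jack, take the one that is nearest to the robot's base at the start.

How it is judged (in metres and radians):
On the way, in this order (a step that is already met when the one before it is completed fails the run):
1. the jack stands on the bench, handle up, with its saddle under the lift pad (horizontal distance between saddle and lift_pad below 0.015 m and height (world z) of jack below 0.004 m and angle between jack's own z axis and vertical below 0.05 rad and value of joint pump_handle below 0.1 rad and height (world z) of lift_pad below 0.091 m), for 0.3 s.
2. trial pump: the handle is fully down and the plate's edge raised on the saddle (value of joint pump_handle above 0.43 rad and height (world z) of lift_pad above 0.105 m and contact force between jack and tilt_stand above 1.5 N), for 0.1 s.
3. the handle and the plate have come all the way back (value of joint pump_handle below 0.08 rad and height (world z) of lift_pad below 0.091 m), for 0.1 s.
At the end, for the whole second after the job is handed in: The robot presses the paddle (over 1 N), handle at least 0.43 rad down, lift pad over 105 mm high and carried by the saddle (over 1.5 N), saddle centre within 15 mm of the pad's in plan, jack flat and still on the bench, robot not touching the plate or stand (all of step 2 and contact force between any of the fingers, the arm and paddle above 1 N and contact force between each of the fingers, the arm and tilt_stand below 0.5 N and horizontal distance between saddle and lift_pad below 0.015 m and height (world z) of jack below 0.004 m and angle between jack's own z axis and vertical below 0.05 rad and linear speed of jack below 0.02 m/s); the arm keeps its last pose, push and grip.
It fails at once if the robot pushes on the plate or its stand (contact force between any of the fingers, the arm and tilt_stand above 5 N).
It fails at once if a bystander is disturbed (distance of any of contactor, screw_tub, screwdriver from where it was at the start of the episode above 0.02 m).
It also fails if it takes over 64 s, if anything falls off the work surface, if the arm or the gripper's body presses on something with over 40 N, if the wrist force passes 120 N, or if a joint passes its speed limit or range.

### The arm

A 6-joint arm with a two-finger parallel gripper is mounted at the origin on the work surface. World frame = base frame: x ahead of the robot, y to its left, z up, the work surface at z = 0. Lengths are in mm, angles in rad, forces in N, time in s.
With the tool pointing down it reaches from about 350 to 775 mm from the base axis. Payload 7.3 kg.
Tool frame: the origin (TCP) lies midway between the tips of the shut fingers; the grasp point (between the pads) lies arm.pinch_z behind it (arm.pinch_z is the distance from the TCP to the grasp point, in mm); z points along the fingers, y is the line along which they close (so a half turn about z gives the same grasp; the last joint's range is limited). The gripper opens to 92 mm and grips with 3 to 60 N. Pads are 19 mm wide; open, the fingers measure 130 mm over their backs; the gripper's body (75 mm by 190 mm) begins 47 mm behind the grasp point.
Start: joints at [1.167, 0.342, 1.524, -0, 1.275, -0.146], TCP at [133.835, 507.674, 226.741] pointing down, gripper open.
Joint ranges: [-2.53, 2.53], [-0.77, 2.02], [0.04, 2.7], [-1, 4.14], [0.28, 2.66], [-3.11, 3.11]. Speed limits (rad/s): [2.57, 2.57, 3.14, 3.14, 3.14, 3.14].

### API

Orientations are given as a rotation vector (axis times angle).
In Python, from workcell import arm, viewer gives the robot as it stands.
- The arm moves only by the shell command python3 -m handwheel 'ROWS' [FORCE]. ROWS is JSON, a list of rows, each a list of 5 numbers: the shift along the tool's x, y, z in cm, then the turn about the tool's z in degrees, then the opening, from 0 (shut) to 1 (fully open). A call has 1 to 12 rows; each row is the pose to reach, as a shift and turn from the pose commanded when the call began, along the tool's axes at that moment; what a row does not reach only later rows make up. A row lasts 1/10 s, in which the tool goes at most 50 mm and 8.59 degrees, less where a joint would pass 70% of its speed; a pose out of reach is approached as far as the arm can. A call with a gripper value outside its range is refused whole. The fingers move at their own pace and stop on an object; FORCE is the grip in N (left out, the last holds). Time passes only in rows, so rows that repeat a pose let the fingers close. It gives the time, the measured TCP pose, the force, the opening and the grip force at its end, in the units of the state.
- arm.get_state(): the state, without advancing time (a new reading comes with each control period).
- viewer.read_camera(name): name is "side" or "top" or "wrist"; returns a dict with "pixels" (384x512x3 uint8, red, green, blue), "depth" (384x512 float32, mm along the optical axis (not along the pixel's ray), 0 where there is no reading), "mtx" (3x3 intrinsics, pixels), "cam_to_world" (4x4, takes a point from camera to world coordinates). Camera axes: x right, y up, looking along -z (the intrinsics and any distortion apply to the point x, -y, -z); pixel columns grow to the right and rows downward; lengths in mm; the calibration is good to about 2 mm. A picture is of the moment at which its call begins.
- arm.finish_job(): hands the job in; it is judged then, once.
Trained networks look in a picture, given as the dict that the camera call returned (one of the last four; its "shot" number tells which), for a name from the list of things; names that differ only in an ending like _2 or _b are one class to them, and where a whole thing is asked for, a point or a joint stands for the part that bears it (a point fixed in the world has none). Each returns a list of dicts, best first, with "p" (0 to 1); they miss things now and then, are a little off and sometimes report something else, mostly with a low value. They report only what shows in the picture. A call takes as long as a camera call. They do not tell look-alikes from the thing itself.
- viewer.spot_in(picture, target): "uv" ([column, row] in pixels, amid what is visible of it).
- viewer.cut_out(picture, target): "region" (384x512 bool, what is visible of it) and "uv" ([column, row] in pixels, amid what is visible of it).
The state is a dict: "time": time; "q": joint angles; "qvel": joint speeds; "effort": joint torques, N m; "tcp_pos": TCP position; "tcp_rot": TCP orientation; "force": force on the tool from outside, world axes, zero at the start; "torque": the same for the moment, N m; "finger_gap": finger opening in mm; "finger_force": force on a finger pad.
Only numpy, scipy, OpenCV 4.12 (cv2) and the standard library are available. Lean on these libraries where they do the work, as an engineer would, in place of code of your own. Each camera call takes 0.05 s, during which the arm holds its last target. There are 200 camera calls.

## Working session

There is one attempt and no reset: what is moved stays moved. The work goes in short steps, Python scripts to look and compute and a shell command to move; the robot and the scene stay as the last step left them, time stands still between calls to the robot, and variables do not carry over. Pictures are saved under pics/ and viewed, at most 10 in all, crops included, and the job is handed in when it is done.

```bash
mkdir -p pics; cat > h.py <<'E'
import numpy as np, cv2
from workcell import arm, viewer
def world(p,uv,d=None):
    u,v=uv; K=p["mtx"]
    if d is None: d=p["depth"][int(round(v)),int(round(u))]
    c=np.array([(u-K[0,2])/K[0,0]*d,-(v-K[1,2])/K[1,1]*d,-d,1])
    return (p["cam_to_world"]@c)[:3]
def cloud(p,mask):
    v,u=np.nonzero(mask&(p["depth"]>0)); d=p["depth"][v,u]; K=p["mtx"]
    c=np.stack([(u-K[0,2])/K[0,0]*d,-(v-K[1,2])/K[1,1]*d,-d,np.ones(len(u))])
    return (p["cam_to_world"]@c)[:3].T
def save(p,n,box=None,s=1):
    im=p["pixels"][...,::-1]
    if box: im=im[box[1]:box[3],box[0]:box[2]]
    cv2.imwrite("pics/"+n,cv2.resize(im,None,fx=s,fy=s,interpolation=cv2.INTER_CUBIC))
E
python3 - <<'E'
from h import *
np.set_printoptions(precision=1,suppress=True)
P={}
for c in("top","side"):
    p=viewer.read_camera(c); save(p,c+"0.png",s=1.5 if c=="top" else 1.5)
    for t in("jack","saddle","paddle","lift_pad","tilt_stand","contactor","screw_tub","screwdriver"):
        for r in viewer.spot_in(p,t)[:4]: print(c,t,round(r["p"],2),np.array(r["uv"]),world(p,r["uv"]))
s=arm.get_state();print(s["tcp_pos"],s["tcp_rot"],s["time"],arm.pinch_z)
E
```

```text
top jack 0.74 [107.  255.4] [349.7 453.5  40.4]
top jack 0.69 [172.9 231.3] [425.6 250.2  45.4]
top jack 0.44 [247.2 110.4] [804.8  19.2 101.6]
top jack 0.21 [386.5 200.1] [ 533.  -436.6   21.2]
top saddle 0.48 [246.5 110.7] [802.7  21.4 104.3]
top paddle 0.73 [165.1 256.3] [347.3 260.7  94.6]
top paddle 0.52 [110.9 232.5] [417.3 426.8  94. ]
top lift_pad 0.66 [245.6 110.5] [803.8  24.2 102.9]
top tilt_stand 0.75 [245.9 111.7] [800.6  23.3 101.1]
top contactor 0.64 [336.7 224.7] [ 446.7 -259.5   74. ]
top screw_tub 0.62 [117.8 167.1] [640.2 448.3  10. ]
top screwdriver 0.63 [386.4 200.3] [ 532.4 -436.3   21.1]
side jack 0.94 [196.3 148. ] [354.5 435.3  40.2]
side jack 0.82 [220.3 168.9] [442.7 243.3  40.9]
side paddle 0.6 [207.2 140.4] [405.6 425.6  79.3]
side paddle 0.38 [199.  158.5] [359.9 256.9  92.1]
side lift_pad 0.77 [325.7 179.7] [810.4  -7.  111.4]
side lift_pad 0.62 [256.3 146.6] [624.8 411.7  33.6]
side contactor 0.72 [240.8 258.8] [ 449.6 -298.7   58.8]
side contactor 0.72 [327.5 180.6] [814.2 -16.  113. ]
side screw_tub 0.5 [256.  143.3] [623.6 412.7  50.3]
side screwdriver 0.82 [275.9 300.8] [ 528.3 -446.3   23.9]
[133.8 507.7 226.8] [0.4 3.1 0. ] 0.9 18.8
```

View pics/top0.png

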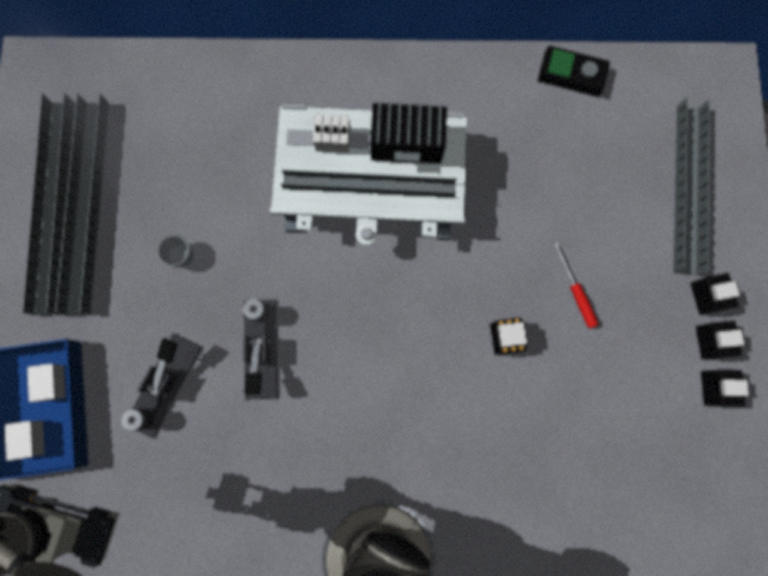

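View pics/side0.png

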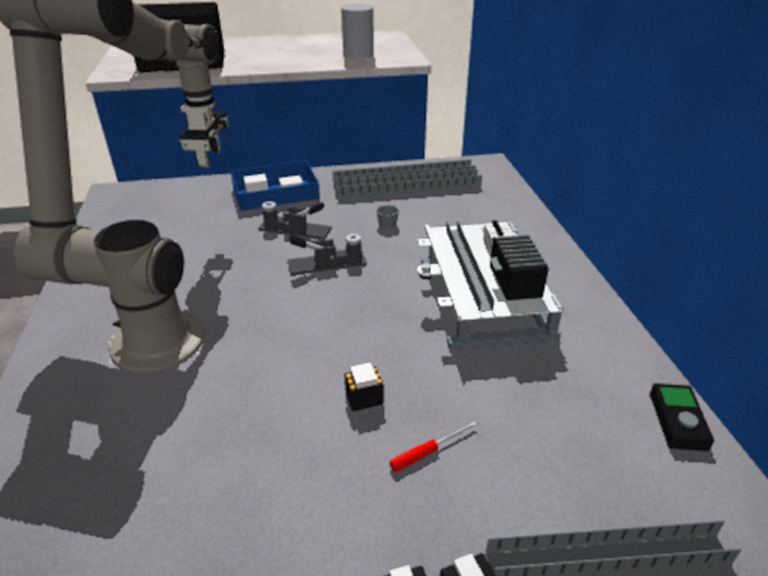

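Look-alikes for the jack (original top pixels): A at (107,255), about 571 mm from the base, and B at (173,231), about 494 mm. I choose B because it is nearest the base. Its saddle is at (169,205) and its paddle at (165,256). For the pad, the middle lug with the stud is at (244,155), and the square tabs at (203,148) and (286,152) are not lift points. Tub (117,167), contactor (338,225) and screwdriver (386,200) all keep clear.

```bash
python3 - <<'E'
from h import *
np.set_printoptions(precision=1,suppress=True)
p=viewer.read_camera("top"); save(p,"top1.png",(140,130,300,280),5)
def rep(n,box,lo,hi):
    m=np.zeros((384,512),bool); m[box[1]:box[3],box[0]:box[2]]=1
    c=cloud(p,m); c=c[(c[:,2]>lo)&(c[:,2]<hi)]
    print(n,len(c),"med",np.median(c,0),"mid",(c.min(0)+c.max(0))/2,"ext",np.ptp(c,axis=0)); return c
a=rep("saddle",(155,190,185,222),64,85)
rep("paddle",(150,240,185,270),75,110)
rep("base",(150,190,190,270),4,16)
rep("stud",(232,140,258,168),112,125)
rep("lug",(230,146,258,166),85,112)
e=rep("plate",(180,105,312,142),92,108)
h,_,ang=0,0,cv2.minAreaRect(e[:,:2].astype(np.float32)); print(ang)
for c,k in(("tabL",(192,140,212,156)),("tabR",(276,144,296,160))): rep(c,k,85,108)
K=p["mtx"];print(p["cam_to_world"][:3,3])
b=None
for r in viewer.cut_out(p,"jack")[:2]:
    c=cloud(p,r["region"]);print(r["uv"],cv2.minAreaRect(c[(c[:,2]>3)&(c[:,2]<15)][:,:2].astype(np.float32)))
E
```

```text
saddle 143 med [504.6 259.9  74.4] mid [503.8 261.5  72.8] ext [40.1 40.5 14.1]
paddle 174 med [352.7 252.3  89.4] mid [357.5 253.1  88.2] ext [54.1 33.3 25.3]
base 679 med [397.4 239.9   7.7] mid [435.1 268.6   9.8] ext [253.5 132.   11.5]
stud 101 med [690.4  27.8 115.2] mid [671.8  26.7 116.6] ext [57.1 77.3  9.1]
lug 159 med [667.4  27.8 105.6] mid [661.4  28.1 105.8] ext [52.5 37.5 12.3]
plate 3518 med [759.2  25.3 103.6] mid [763.   24.9 102. ] ext [124.6 403.7  12. ]
((763.41552734375, 24.922134399414062), (122.47312927246094, 404.54718017578125), 0.4213893413543701)
tabL 110 med [683.4 158.2 103.1] mid [683.2 160.5 103.1] ext [33.2 58.8  9.6]
tabR 98 med [ 671.6 -102.3  103.3] mid [ 671.7 -100.5  102.7] ext [31.6 58.8  9.9]
[ 334.6    8.7 1257.7]
[107.7, 257.8] ((348.34295654296875, 461.58587646484375), (70.61876678466797, 215.32400512695312), 64.89024353027344)
[173.8, 233.4] ((427.2504577636719, 255.95480346679688), (213.98484802246094, 68.32177734375), 2.608511447906494)
```

View pics/top1.png

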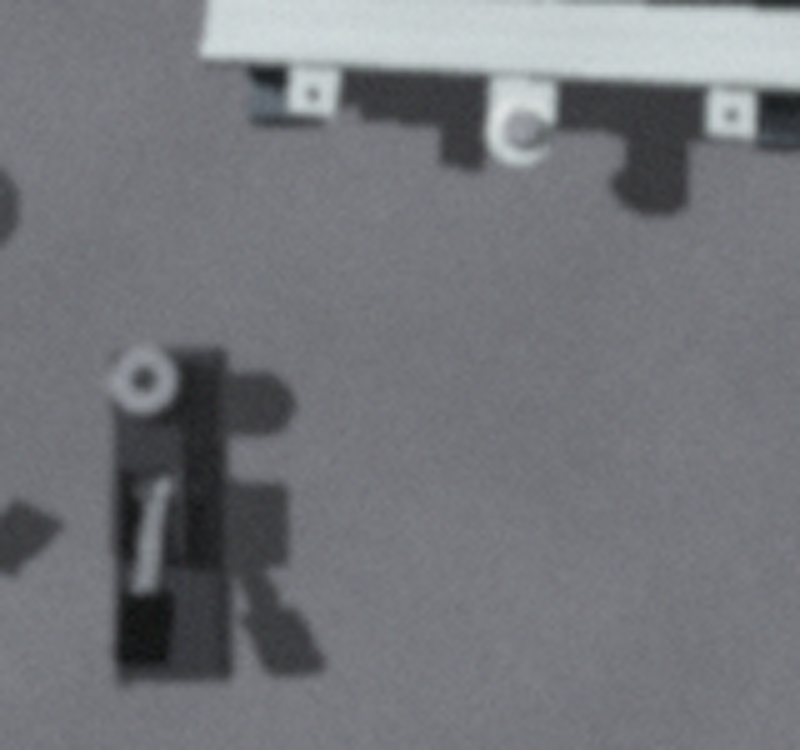

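```bash
cat >> h.py <<'E'
from scipy.spatial.transform import Rotation as R
def ray(p,uv,z):
    a=world(p,uv,1000.); o=p["cam_to_world"][:3,3]; return o+(a-o)*(z-o[2])/(a[2]-o[2])
def plan(xyz,yaw=None):  # tool down, tool x axis at world yaw(deg) mod 180
    s=arm.get_state(); M=R.from_rotvec(s["tcp_rot"]).as_matrix()
    d=M.T@(np.array(xyz)-s["tcp_pos"])/10
    cur=np.degrees(np.arctan2(M[1,0],M[0,0])); t=0 if yaw is None else -((yaw-cur+90)%180-90)
    print("tcp",s["tcp_pos"].round(1) if hasattr(s["tcp_pos"],"round") else s["tcp_pos"],"toolx yaw",round(cur,2),"shift cm",d.round(2),"turn",round(t,2),"tilt z",M[:,2].round(3),"t",s["time"],"F",np.round(s["force"],1),"gap",s["finger_gap"])
E
python3 - <<'E'
from h import *
np.set_printoptions(precision=1,suppress=True)
p=viewer.read_camera("top")
print("stud",ray(p,(244.6,155.4),118)); print("lug near end",ray(p,(244,163),103),ray(p,(237.8,154),103),ray(p,(251.2,154),103))
plan((420,255.7,150),2.6); plan((420,255.7,28),2.6)
E
```

```text
stud [653.1  25.9 118. ]
lug near end [633.1  27.8 103. ] [661.7  47.2 103. ] [662.    5.7 103. ]
tcp [133.8 507.7 226.7] toolx yaw 165.23 shift cm [-34.1 -17.1   7.7] turn -17.37 tilt z [ 0.  0. -1.] t 1.05 F [ 1.  -0.9  0.1] gap 91.69248888484364
tcp [133.8 507.7 226.7] toolx yaw 165.23 shift cm [-34.1 -17.1  19.9] turn -17.37 tilt z [ 0.  0. -1.] t 1.05 F [ 1.  -0.9  0.1] gap 91.69248888484364
```

```bash
python3 -m handwheel '[[-4.5,-2.2,0,-4,1],[-9,-4.5,1,-8,1],[-13.5,-7,2,-12,1],[-18,-9,3,-17.4,1],[-22.5,-11.3,4,-17.4,1],[-27,-13.5,5,-17.4,1],[-31,-15.5,6,-17.4,1],[-34.1,-17.1,7.7,-17.4,1],[-34.1,-17.1,7.7,-17.4,1],[-34.1,-17.1,7.7,-17.4,1],[-34.1,-17.1,7.7,-17.4,1],[-34.1,-17.1,7.7,-17.4,1]]'
python3 - <<'E'
from h import *
np.set_printoptions(precision=1,suppress=True)
p=viewer.read_camera("wrist"); save(p,"w1.png",s=1.5)
plan((420,255.7,28),2.6)
for t in("jack","jack_grip","saddle","paddle"):
    for r in viewer.cut_out(p,t)[:2]:
        c=cloud(p,r["region"]); print(t,round(r["p"],2),r["uv"],np.median(c,0))
        if t=="jack": print(cv2.minAreaRect(c[(c[:,2]>3)&(c[:,2]<15)][:,:2].astype(np.float32)))
E
```

```text
time: 2.25
tcp_pos: [419.4, 256.4, 150.3]
tcp_rot: [-0.075, 3.14, 0.001]
force: [0.6, -0.1, -0.2]
finger_gap: 92.1
finger_force: 0.0
tcp [419.4 256.4 150.3] toolx yaw -177.26 shift cm [-0.  -0.1 12.2] turn 0.14 tilt z [ 0.  0. -1.] t 2.3 F [-0.5  0.9 -0. ] gap 92.03470845858538
jack 0.63 [471.3, 143.8] [376.2 440.5   8.3]
((358.21197509765625, 458.7764892578125), (71.64234161376953, 200.4993133544922), 65.35284423828125)
jack 0.58 [254.4, 160.6] [401.7 255.4  44.7]
((429.9114990234375, 257.0611267089844), (214.71493530273438, 70.15078735351562), 2.9047904014587402)
jack_grip 0.83 [470.0, 140.2] [376.2 440.5   8.4]
jack_grip 0.7 [251.8, 163.0] [401.7 255.4  44. ]
paddle 0.9 [483.5, 197.8] [409.8 426.1  83.5]
paddle 0.78 [254.2, 105.4] [353.  253.3  90.6]
```

View pics/w1.png

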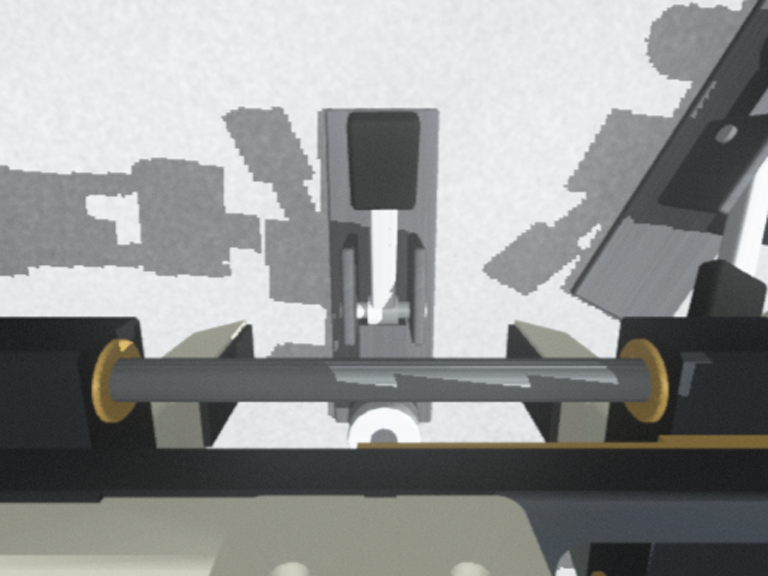

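Jack B (base centre near (380,260) in this view, paddle at (383,160)) lies squarely between the open fingers. Descend and grip.

```bash
python3 -m handwheel '[[-0.1,0,3,0.1,1],[-0.15,0,6,0.1,1],[-0.15,0,9,0.1,1],[-0.15,0,11,0.1,1],[-0.15,0,12.2,0.1,1],[-0.15,0,12.2,0.1,1],[-0.15,0,12.2,0.1,0.3],[-0.15,0,12.2,0.1,0.3],[-0.15,0,12.2,0.1,0.3],[-0.15,0,12.2,0.1,0.3],[-0.15,0,12.2,0.1,0.3],[-0.15,0,12.2,0.1,0.3]]' 45
python3 - <<'E'
from h import *
plan((421,256,28),2.6)
E
```

```text
time: 3.7
tcp_pos: [421.7, 255.8, 28.0]
tcp_rot: [-0.069, 3.14, 0.001]
force: [-0.6, 5.7, 1.0]
finger_gap: 48.1
finger_force: 2.4
tcp [421.7 255.8  28. ] toolx yaw -177.48 shift cm [0.06 0.02 0.  ] turn -0.08 tilt z [ 0.001  0.001 -1.   ] t 3.7 F [-0.6  5.7  1. ] gap 48.09460302699351
```

```bash
python3 -m handwheel '[[0,0,0,0,0.3],[0,0,0,0,0.3],[0,0,0,0,0.3],[0,0,-1,0,0.3],[0,0,-2,0,0.3],[0,0,-2,0,0.3]]' 45
python3 - <<'E'
from h import *
plan((508,33.7,48),-2.6)
E
```

```text
time: 4.3
tcp_pos: [421.8, 255.3, 48.6]
tcp_rot: [-0.069, 3.14, 0.0]
force: [-0.0, 0.2, -8.5]
finger_gap: 45.9
finger_force: 44.9
tcp [421.8 255.3  48.6] toolx yaw -177.48 shift cm [ -7.63 -22.52   0.07] turn 5.12 tilt z [ 0.001  0.    -1.   ] t 4.3 F [-0.   0.2 -8.5] gap 45.89693178604333
```

```bash
python3 -m handwheel '[[-1,-2.5,0,0.5,0.3],[-2,-5.5,0,1,0.3],[-3,-8.5,0,2,0.3],[-4,-11.5,0,3,0.3],[-5,-14.5,0,4,0.3],[-6,-17.5,0,5.1,0.3],[-7,-20.5,0,5.1,0.3],[-7.6,-22.5,0,5.1,0.3],[-7.6,-22.5,0,5.1,0.3],[-7.6,-22.5,0,5.1,0.3],[-7.6,-22.5,0,5.1,0.3]]'
python3 - <<'E'
from h import *
np.set_printoptions(precision=1,suppress=True)
p=viewer.read_camera("side"); save(p,"s2.png",(190,120,350,240),5)
t=viewer.read_camera("top"); save(t,"t2.png",(190,125,310,240),5)
plan((508,33.7,48),-2.6)
w=viewer.read_camera("wrist")
m=np.ones((384,512),bool); c=cloud(w,m)
b=c[(abs(c[:,1]-36)<40)&(c[:,0]>390)&(c[:,0]<470)]
b=b[(b[:,2]>10)&(b[:,2]<45)&(b[:,0]<430)]; print("base back",len(b),[ (x,np.median(b[abs(b[:,0]-x)<4][:,2]).round(1)) for x in range(405,430,6)])
for q in(w,):
  for n in("jack","paddle"):
    for r in viewer.cut_out(q,n)[:1]:
        cc=cloud(q,r["region"]);print(n,r["p"],np.median(cc,0)); k=cc[(cc[:,2]<40)]; print(cv2.minAreaRect(k[:,:2].astype(np.float32)),k[:,2].min())
E
```

```text
time: 5.4
tcp_pos: [506.5, 34.6, 47.4]
tcp_rot: [-0.07, -3.139, -0.0]
force: [0.3, 0.3, -9.2]
finger_gap: 45.3
finger_force: 44.9
tcp [506.8  34.8  47.6] toolx yaw 177.49 shift cm [-0.1 -0.1 -0. ] turn 0.09 tilt z [-0.  0. -1.] t 5.5 F [-0.2  0.4 -8.6] gap 45.959203857399125
base back 613 [(405, np.float64(26.9)), (411, np.float64(26.9)), (417, np.float64(26.9)), (423, np.float64(26.9)), (429, np.float64(26.8))]
jack 0.95 [452.2  35.6 100.2]
((475.31805419921875, 34.11951446533203), (80.75477600097656, 169.45388793945312), 87.87677764892578) -2.3911289208387814
paddle 0.89 [436.5  36.  111.6]
((426.9752502441406, 36.53355407714844), (75.57238006591797, 62.435760498046875), 3.445373296737671) -2.3978677253508067
```

View pics/s2.png

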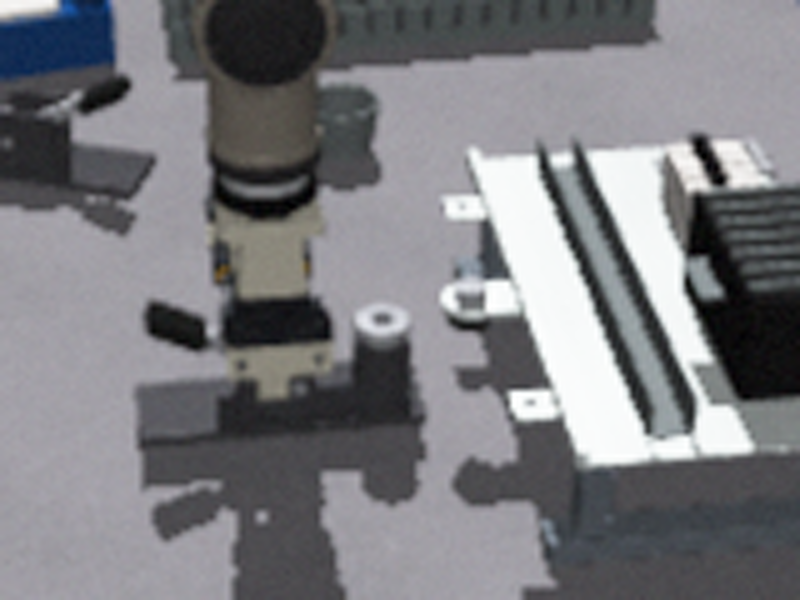

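View pics/t2.png

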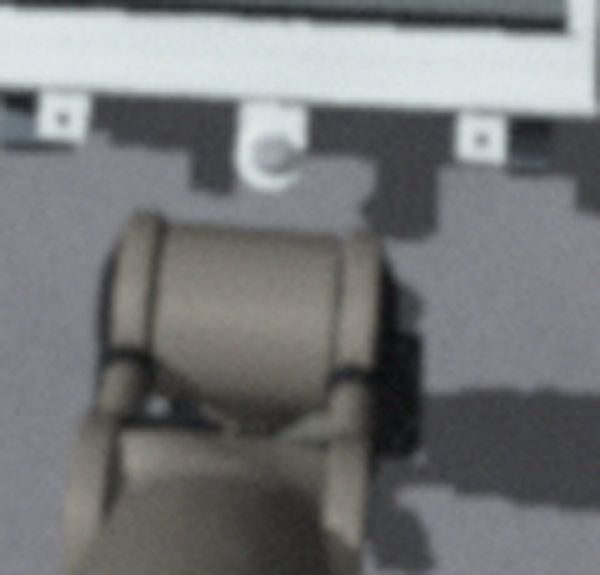

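```bash
python3 - <<'E'
from h import *
np.set_printoptions(precision=1,suppress=True)
p=viewer.read_camera("side"); f=lambda x,y:(190+x/5,120+y/5)
print("saddle",ray(p,f(381,319),94.5),"stud top",ray(p,f(470,289),118),"lug left",ray(p,f(443,303),104))
m=np.zeros((384,512),bool); m[180:188,258:275]=1; c=cloud(p,m); c=c[(c[:,2]>88)&(c[:,2]<102)]; print(len(c),(c.min(0)+c.max(0))/2,np.median(c,0))
t=viewer.read_camera("top"); print("top stud",ray(t,(190+273/5,125+152/5),118))
plan((567,31.3,48),-2.6)
E
```

```text
saddle [593.8  29.5  94.5] stud top [659.1  22.9 118. ] lug left [640.4  28.4 104. ]
73 [592.7  32.1  95. ] [591.1  26.3  96.7]
top stud [653.1  25.9 118. ]
tcp [507.3  34.4  47.8] toolx yaw 177.47 shift cm [-6.  -0.1 -0. ] turn 0.07 tilt z [ 0.  0. -1.] t 5.75 F [-0.5 -0.5 -8.3] gap 45.79843234934973
```

```bash
python3 -m handwheel '[[0,0,1,0,0.3],[0,0,1.6,0,0.3],[0,0,1.6,0,0.3],[-1.5,0,1.6,0,0.3],[-3,-0.1,1.6,0,0.3],[-4.5,-0.1,1.6,0,0.3],[-5.7,-0.15,1.6,0,0.3],[-6.2,-0.15,1.6,0,0.3],[-6.2,-0.15,1.6,0,0.3],[-6.2,-0.15,1.6,0,0.3],[-6.2,-0.15,1.9,0,0.3],[-6.2,-0.15,1.9,0,0.3]]'
python3 - <<'E'
from h import *
np.set_printoptions(precision=1,suppress=True)
p=viewer.read_camera("side"); save(p,"s3.png",(210,130,330,220),6)
plan((567,31.3,28),-2.6)
E
```

```text
time: 6.95
tcp_pos: [568.6, 29.8, 28.4]
tcp_rot: [-0.07, -3.14, -0.0]
force: [0.4, 0.3, -8.6]
finger_gap: 45.9
finger_force: 44.9
tcp [568.7  29.8  28.5] toolx yaw 177.43 shift cm [0.2 0.1 0.1] turn 0.03 tilt z [-0.  0. -1.] t 7.0 F [ 0.4 -0.5 -8.2] gap 45.63912216627233
```

View pics/s3.png

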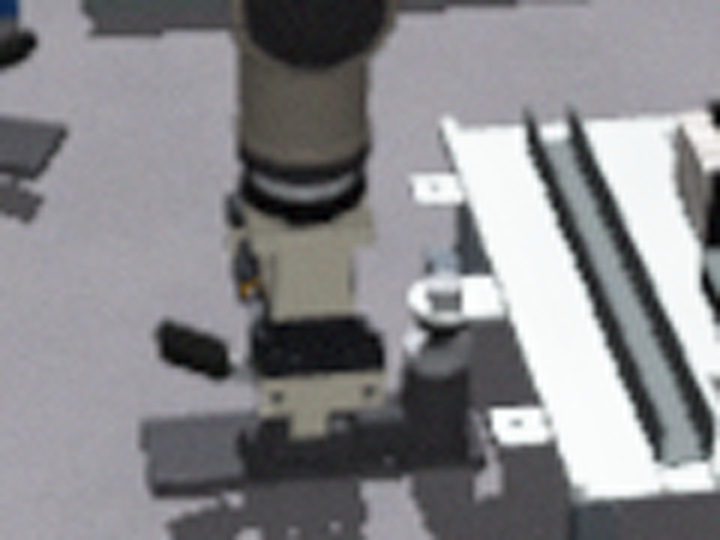

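The jack's saddle column (crop x 402–468, centre about 436) sits under the lug (centre about 440). It isn't quite resting on the bench yet, so nudge it 2 mm forward, set it down and release.

```bash
python3 -m handwheel '[[-0.2,0,0,0,0.3],[-0.2,0,0.1,0,0.3],[-0.2,0,0.15,0,0.3],[-0.2,0,0.15,0,0.3]]'
python3 - <<'E'
from h import *
plan((567,31.3,28),-2.6)
E
```

```text
time: 7.4
tcp_pos: [571.6, 29.6, 28.0]
tcp_rot: [0.07, 3.139, 0.0]
force: [-1.9, -0.1, -0.4]
finger_gap: 45.7
finger_force: 44.9
tcp [571.6  29.6  28. ] toolx yaw 177.43 shift cm [0.47 0.15 0.  ] turn 0.03 tilt z [ 0.001 -0.    -1.   ] t 7.4 F [-1.9 -0.1 -0.4] gap 45.68669813264358
```

```bash
python3 -m handwheel '[[0,0,0,0,0.8],[0,0,0,0,0.8],[0,0,0,0,0.8],[0,0,0,0,0.8],[0,0,-2,0,0.8],[0,0,-6,0,0.8],[0,0,-10,0,0.6],[0,0,-13,0,0.3],[0,0,-13,0,0],[0,0,-13,0,0],[0,0,-13,0,0],[0,0,-13,0,0]]' 20
python3 - <<'E'
from h import *
np.set_printoptions(precision=1,suppress=True)
p=viewer.read_camera("side"); save(p,"s4.png",(210,130,330,220),6)
w=viewer.read_camera("wrist")
for n in("jack","paddle","lift_pad","saddle"):
    for r in viewer.cut_out(w,n)[:1]:
        cc=cloud(w,r["region"]);print(n,r["p"],r["uv"],np.median(cc,0)); 
        if n=="jack": print(cv2.minAreaRect(cc[(cc[:,2]>3)&(cc[:,2]<15)][:,:2].astype(np.float32)))
plan((487,33.4,110),-2.6)
E
```

```text
time: 8.6
tcp_pos: [570.4, 29.7, 155.7]
tcp_rot: [-0.071, -3.138, -0.0]
force: [-0.2, 0.1, 0.1]
finger_gap: 30.1
finger_force: 0.0
jack 0.78 [251.4, 153.8] [548.2  28.9  43. ]
((580.102294921875, 27.711467742919922), (70.02601623535156, 214.68170166015625), 87.90888977050781)
paddle 0.81 [254.6, 104.1] [503.   30.7  90.8]
lift_pad 0.86 [432.7, 370.9] [720.8 168.7 103.9]
tcp [571.1  29.7 156.8] toolx yaw 177.43 shift cm [ 8.4 -0.   4.7] turn 0.03 tilt z [-0.  0. -1.] t 8.9 F [ 0.2  0.1 -1. ] gap 6.187041246936325
```

View pics/s4.png

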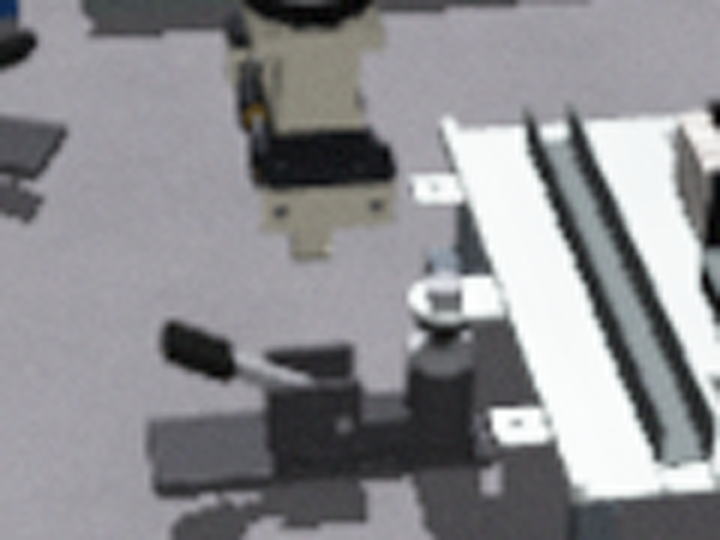

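The jack stands alone, handle up, and the saddle column (crop centre x≈441) is under the lug (≈440); the wrist fit puts the saddle at about (657,25) against the pad at about (655,26). Now the pump.

```bash
python3 -m handwheel '[[3,0,0,0,0],[6.5,0,0,0,0],[6.5,0,2,0,0],[6.5,0,4.5,0,0],[6.5,0,4.5,0,0],[6.5,0,4.5,0,0]]' 20
python3 - <<'E'
from h import *
plan((491,30.5,42),-2.6)
E
```

```text
time: 9.5
tcp_pos: [506.4, 32.6, 112.5]
tcp_rot: [-0.071, -3.14, -0.0]
force: [0.9, -0.0, 0.4]
finger_gap: 0.6
finger_force: 0.0
tcp [506.4  32.6 112.5] toolx yaw 177.43 shift cm [ 1.52 -0.28  7.05] turn 0.03 tilt z [-0.001  0.    -1.   ] t 9.5 F [ 0.9 -0.   0.4] gap 0.6364007105814361
```

```bash
python3 -m handwheel '[[0,-0.1,1.5,0,0],[0,-0.15,2.2,0,0],[0.3,-0.15,2.8,0,0],[0.5,-0.15,3.3,0,0],[0.75,-0.15,3.8,0,0],[0.95,-0.15,4.3,0,0],[1.1,-0.15,4.8,0,0],[1.25,-0.15,5.3,0,0],[1.35,-0.15,5.8,0,0],[1.45,-0.15,6.3,0,0],[1.5,-0.15,6.6,0,0],[1.5,-0.15,6.6,0,0]]'
python3 - <<'E'
from h import *
np.set_printoptions(precision=1,suppress=True)
plan((491,30.5,42),-2.6)
p=viewer.read_camera("side"); save(p,"s5.png",(210,130,330,220),6)
E
```

```text
time: 10.7
tcp_pos: [492.6, 31.5, 47.0]
tcp_rot: [0.07, 3.137, -0.001]
force: [1.7, -0.2, 6.3]
finger_gap: 0.6
finger_force: 3.1
tcp [492.6  31.5  47. ] toolx yaw 177.43 shift cm [ 0.2 -0.1  0.5] turn 0.03 tilt z [ 0. -0. -1.] t 10.7 F [ 1.7 -0.2  6.3] gap 0.6345036266555558
```

View pics/s5.png

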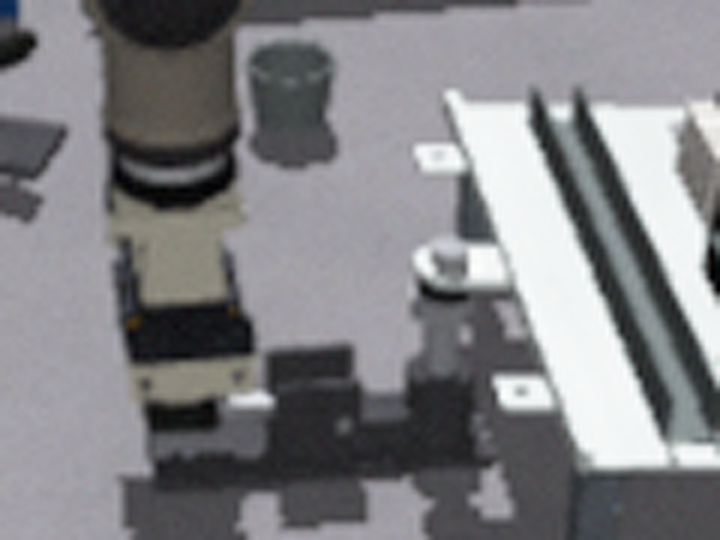

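The plate is up and resting on the saddle. Press to the stop, a little at a time.

```bash
python3 -m handwheel '[[0,0,0.2,0,0],[0,0,0.4,0,0],[0,0,0.4,0,0],[0,0,0.4,0,0],[0,0,0.4,0,0]]'
python3 - <<'E'
from h import *
np.set_printoptions(precision=1,suppress=True)
plan((491,30.5,42),-2.6)
t=viewer.read_camera("side")
m=np.zeros((384,512),bool); m[160:185,270:300]=1
for r in viewer.spot_in(t,"lift_pad")[:2]: print(r["p"],r["uv"],world(t,r["uv"]))
c=cloud(t,m); c=c[(c[:,2]>90)]; print(len(c),np.percentile(c[:,2],[5,50,95]), np.median(c[c[:,0]<665],0))
E
```

```text
time: 11.25
tcp_pos: [492.3, 31.5, 43.2]
tcp_rot: [0.07, 3.138, -0.001]
force: [0.3, -1.5, 6.0]
finger_gap: 0.7
finger_force: 3.3
tcp [492.3  31.5  43.2] toolx yaw 177.43 shift cm [ 0.1 -0.1  0.1] turn 0.03 tilt z [ 0. -0. -1.] t 11.25 F [ 0.3 -1.5  6. ] gap 0.6824701719717199
0.56 [327.6, 176.7] [817.1  -4.9 122.6]
355 [109.9 132.1 146.5] [651.7  17.8 127.1]
```

```bash
python3 -m handwheel '[[-0.05,0,-0.5,0,0],[-0.15,0,-1.1,0,0],[-0.3,0,-1.7,0,0],[-0.45,0,-2.3,0,0],[-0.65,0,-2.9,0,0],[-0.9,0,-3.5,0,0],[-1.2,0,-4.2,0,0],[-1.45,0,-5,0,0],[-1.5,0,-6,0,0],[-1.5,0,-6.9,0,0],[-1.5,0,-6.9,0,0],[-1.5,0,-6.9,0,0]]'
python3 -m handwheel '[[0,0,0,0,0],[0,0,0,0,0],[0,0,0,0,0],[0,0,0,0,0],[0,0,0,0,0]]'
python3 - <<'E'
from h import *
np.set_printoptions(precision=1,suppress=True)
plan((491,30.5,42),-2.6)
p=viewer.read_camera("side"); save(p,"s6.png",(210,130,330,220),6)
E
```

```text
time: 12.55
tcp_pos: [506.0, 31.1, 111.3]
tcp_rot: [0.07, 3.141, 0.0]
force: [0.5, -0.2, -0.3]
finger_gap: 0.7
finger_force: 0.0
time: 13.05
tcp_pos: [506.2, 31.1, 111.1]
tcp_rot: [-0.07, -3.141, -0.0]
force: [0.3, -0.4, 0.2]
finger_gap: 0.3
finger_force: 0.0
tcp [506.2  31.1 111.1] toolx yaw 177.43 shift cm [ 1.5 -0.1  6.9] turn 0.03 tilt z [-0.  0. -1.] t 13.05 F [ 0.3 -0.4  0.2] gap 0.332749748168013
```

View pics/s6.png

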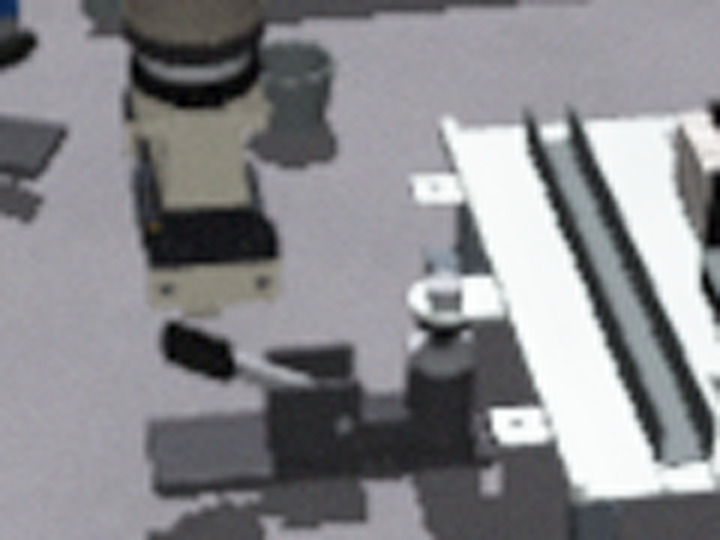

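The handle is back up at (198,348), the plate is back at rest (lug at (440,298)), and the jack hasn't moved. Now the final press.

```bash
python3 -m handwheel '[[0,0,1.4,0,0],[0.05,0,2.1,0,0],[0.3,0,2.7,0,0],[0.5,0,3.2,0,0],[0.75,0,3.7,0,0],[0.95,0,4.2,0,0],[1.1,0,4.7,0,0],[1.25,0,5.2,0,0],[1.35,0,5.7,0,0],[1.4,0,6.2,0,0],[1.45,0,6.5,0,0],[1.45,0,6.7,0,0]]'
python3 -m handwheel '[[0,0,0.1,0,0],[0,0,0.1,0,0],[0,0,0.1,0,0],[0,0,0.1,0,0]]'
python3 - <<'E'
from h import *
np.set_printoptions(precision=1,suppress=True)
plan((491,30.5,42),-2.6)
p=viewer.read_camera("side")
m=np.zeros((384,512),bool); m[160:185,270:300]=1
c=cloud(p,m); c=c[(c[:,2]>90)]; print(len(c),np.percentile(c[:,2],[5,50,95]), np.median(c[c[:,0]<665],0))
E
```

```text
time: 14.3
tcp_pos: [491.9, 31.6, 44.6]
tcp_rot: [0.07, 3.14, -0.0]
force: [-2.8, -0.5, 7.3]
finger_gap: 0.5
finger_force: 3.7
time: 14.7
tcp_pos: [491.9, 31.6, 43.7]
tcp_rot: [0.07, 3.14, -0.0]
force: [-1.5, -0.2, 7.0]
finger_gap: -0.1
finger_force: 3.3
tcp [491.9  31.6  43.7] toolx yaw 177.43 shift cm [ 0.1 -0.1  0.2] turn 0.03 tilt z [ 0. -0. -1.] t 14.7 F [-1.5 -0.2  7. ] gap -0.12620128136906741
358 [109.3 132.  146.2] [651.1  17.2 126.8]
```

Same state as in the trial pump: about 7 N on the paddle and the plate up. Handing in.

```bash
python3 -c "
from workcell import arm
print(arm.finish_job())"
```

```text
the job is handed in; nothing more can be done
None
```

I handed the job in at about 15 s with the jack under the lift pad, the trial pump done and returned, and the arm still holding the handle down at about 7 N with the plate raised; no verdict came back.

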